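# Tip the transducer case into the reading frame and record it

## Robot

A 6-joint arm with a two-finger parallel gripper is mounted at the origin on the work surface. World frame = base frame: x ahead of the robot, y to its left, z up, the work surface at z = 0. Lengths are in m, angles in rad, forces in N, time in s.
With the tool pointing down it reaches from about 0.3 to 0.85 m from the base axis. Payload 4.2 kg.
Tool frame: the origin (TCP) lies midway between the tips of the shut fingers; the grasp point (between the pads) lies 19 mm behind it (r.grasp_offset is the distance from the TCP to the grasp point, in m); z points along the fingers, y is the line along which they close (so a half turn about z gives the same grasp; the last joint's range is limited). The gripper opens to 91 mm and grips with 3 to 60 N. Pads are 32 mm wide; open, the fingers measure 118 mm over their backs; the gripper's body (76 mm by 178 mm) begins 60 mm behind the grasp point.
Start: joints at [1.148, 0.32, 1.565, -0, 1.257, -0.02], TCP at [0.225, 0.529, 0.214] pointing down, gripper open.
Joint ranges: [-3.11, 3.11], [-0.84, 2.01], [0.21, 2.61], [-1.34, 4.49], [0.05, 2.63], [-2.56, 2.56]. Speed limits (rad/s): [2.57, 2.57, 3.14, 3.14, 3.14, 3.14].

## Interface

Orientations are given as [roll, pitch, yaw] about the fixed x, y, z axes, in that order (R = Rz(yaw) Ry(pitch) Rx(roll)).
In Python, from workcell import r gives the robot as it stands. Calls block until the motion is done:
- r.goto(position, orientation): joint-space move of the TCP to a pose.
- r.move_l(position, attitude=None, rate=0.15, stop_force=None): straight line of the TCP; attitude=None keeps the orientation; rate is the mean speed in m/s. With stop_force (N) it stops when the force on the tool has changed by that much, and returns True; else False.
- r.goto_joints(angles): joint-space move.
- r.grip(opening): opening from 0.0 (shut) to 1.0 (fully open); the grip force is fixed at half the most; returns when the fingers have stopped.
- r.hold(seconds).
- r.inverse_kinematics(position, orientation): joint angles nearest the present ones, or None.
- r.get_image(name): name is "side" or "top" or "wrist"; returns the picture (400x640x3 uint8, red, green, blue); there is no depth.
- r.camera_model(name): a dict with "vertical_fov" (degrees; the focal length in pixels is half the picture's height over the tangent of half this angle, whatever the lens; pixels are square), "cx", "cy" (the principal point, pixels), "xyz" and "rotation" of the camera in the world. Camera axes: x right, y up, looking along -z (the intrinsics and any distortion apply to the point x, -y, -z); pixel columns grow to the right and rows downward; lengths in m; the calibration is good to about 2 mm. A picture is of the moment at which its call begins: read the wrist's pose just before it. camera_model takes no time and is no camera call; for the wrist camera it gives the pose at the moment of the call.
A pose or a line that the arm cannot do raises r.MotionError and nothing moves.
- r.hand_in(): hands the job in; it is judged then, once.
Trained networks look in the newest picture that a camera, given by its name, has taken for a name from the list of things; names that differ only in an ending like _2 or _b are one class to them, and where a whole thing is asked for, a point or a joint stands for the part that bears it (a point fixed in the world has none). Each returns a list of dicts, best first, with "score" (0 to 1); they miss things now and then, are a little off and sometimes report something else, mostly with a low value. They report only what shows in the picture. A call takes as long as a camera call. They do not tell look-alikes from the thing itself.
- r.spot_in(name, camera): "centre" ([x, y, z] in m, in world coordinates, good to about 4 mm: the middle of the surface that is visible of it).
- r.masks_of(name, camera): "pixels" (400x640 bool, what is visible of it).
Readings, each from a call of its own:
- r.current_clock(): time.
- r.current_q(): joint angles.
- r.current_dq(): joint speeds.
- r.current_joint_torque(): joint torques, N m.
- r.current_tool_pos(): TCP position.
- r.current_eef_rot(): TCP orientation.
- r.current_force(): force on the tool from outside, world axes, zero at the start.
- r.current_torque(): the same for the moment, N m.
- r.current_gripper_width(): opening from 0.0 (shut) to 1.0 (fully open).
- r.current_grip_force(): force on a finger pad.
Only numpy, scipy, OpenCV 4.12 (cv2) and the standard library are available. Lean on these libraries where they do the work, as an engineer would, in place of code of your own. Each camera call takes 0.05 s, during which the arm holds its last target. There are 200 camera calls.

## Task

The gray transducer case stands on end at one end of a taped rectangle: with the fingertips, push it high up so that it topples from where it stands and comes to lie flat on its broad side inside the tape outline (it may cover the tape but not stick out past it); it may then be nudged straight where it lies. Then press the reader's record button down and let it go. Do not lift the case or slide it along standing, press the button before the case is down, or disturb the loose mallet head, spline adapters and hex key.

Things in the scene. Friction and masses are not known exactly. Their poses are not given: they have to be found in the camera images.
- case: Gray hard-plastic transducer case, loose, 0.2 to 0.45 kg, standing on its small end: 80 mm wide (own x), 36 mm thick (own y), 130 mm tall (own z, up at the start). Origin at the centre of the end it stands on. Its broad faces look along own +y and -y. A fingertip push of 1 N or less against a broad face near the top tips it over its lower edge without sliding; pushed about 35 mm at the top it falls by itself, and then lies with its centre about 83 mm from where it stood.
- case_center (a point): Centre of the case: 65 mm above the plate while it stands, 18 mm when it lies on a broad side.
- case_corner_a (a point): Corner of the case's outline at own x = -40 mm, at the end it stands on, mid-thickness.
- case_corner_b (a point): Corner of the case's outline at own x = +40 mm, at the end it stands on, mid-thickness.
- case_corner_c (a point): Corner of the case's outline at own x = -40 mm, at the end that is up at the start, mid-thickness.
- case_corner_d (a point): Corner of the case's outline at own x = +40 mm, at the end that is up at the start, mid-thickness.
- outline: Rectangle of white tape 10 mm wide stuck flat on the plate (no height to speak of); origin at its centre. Measured inside the tape 125 mm along own x and 170 mm along own y, over the tape's outer edges 145 mm by 190 mm. Its long axis (own y) runs nearly along the case's own y; it lies on either the +y or the -y side of the standing case, its centre 80 to 98 mm from the case's and at most 8 mm off to the side. The case stands just over its near end.
- record_button_top (a point): Centre of the top of the record button: a round aluminium push button, 36 mm across, on a low gray console 90 x 90 x 40 mm fixed to the plate to the left or right of the work. It is pressed straight down.
- record_button (a joint): How far the button is pressed: 0 released, 0.006 m fully down. It springs back; fully down takes 5 N.
- mallet_head: Loose copper-faced mallet head lying on the plate, 80 x 32 x 34 mm high, on the side of the case away from the outline, 80 to 98 mm from it centre to centre. Origin at the centre of its underside. Leave it alone.
- adapter_tall: Loose dark steel spline adapter standing upright, 32 mm across, 58 mm tall; beside the work. Origin at the centre of its underside. Leave it alone.
- adapter_short: Loose dark steel spline adapter standing upright, 36 mm across, 40 mm tall; beside the work. Origin at the centre of its underside. Leave it alone.
- hex_key: Loose zinc ball-end hex key lying at the back, L-shaped, 140 mm by 30 mm, 8 mm thick. Origin near the middle of its long leg. Leave it alone.
There are look-alikes about, which are no part of the job. Several things look just like the part that bears record_button_top: the one meant starts farthest to the robot's right. Leave any green look-alike of the case alone.

How it is judged:
On the way, in this order (a step that is already met when the one before it is completed fails the run):
1. the case lies still on a broad side inside the outline (angle between case's own z axis and vertical between 1.47 and 1.67 rad and (angle between case's own y axis and vertical below 0.1 rad or angle between case's own y axis and vertical above 3.04 rad) and height (world z) of case_center below 0.024 m and x of case_corner_a in the frame of outline between -0.0735 and 0.0735 m and y of case_corner_a in the frame of outline between -0.096 and 0.096 m and x of case_corner_b in the frame of outline between -0.0735 and 0.0735 m and y of case_corner_b in the frame of outline between -0.096 and 0.096 m and x of case_corner_c in the frame of outline between -0.0735 and 0.0735 m and y of case_corner_c in the frame of outline between -0.096 and 0.096 m and x of case_corner_d in the frame of outline between -0.0735 and 0.0735 m and y of case_corner_d in the frame of outline between -0.096 and 0.096 m and linear speed of case below 0.02 m/s and angular speed of case below 0.15 rad/s), for 0.2 s.
2. the record button is pressed down (value of joint record_button above 0.0045 m), for 0.02 s.
At the end, for the whole second after the job is handed in: The case lies at rest flat on a broad side (within about 6 degrees) with all four corners no more than 1 mm past the outer edge of the tape, and the record button, pressed at least 4.5 mm after the case was down, is up again (all of step 1 and value of joint record_button below 0.0015 m); the robot touches nothing.
It fails at once if the case is lifted (the end it stands on rises more than 40 mm at its centre) (height (world z) of case above 0.04 m).
It fails at once if the standing case is slid more than 40 mm (angle between case's own z axis and vertical below 0.15 rad and distance of case from where it was at the start of the episode above 0.04 m).
It fails at once if the button is pressed before the case is down (value of joint record_button above 0.003 m and angle between case's own z axis and vertical below 1.4 rad).
It fails at once if the mallet head, a spline adapter or the hex key is moved more than 15 mm or tipped (distance of any of mallet_head, adapter_tall, adapter_short, hex_key from where it was at the start of the episode above 0.015 m or angle between any of mallet_head, adapter_tall, adapter_short, hex_key's own z axis and vertical above 0.35 rad).
It also fails if it takes over 38 s, if anything falls off the work surface, if the arm or the gripper's body presses on something with over 40 N, if the wrist force passes 120 N, or if a joint passes its speed limit or range.

## Working session

There is one attempt and no reset: what is moved stays moved. The work goes in short steps, each a Python script; the robot and the scene stay as the last script left them, time stands still between calls to the robot, and variables do not carry over. Pictures are saved under pics/ and viewed, at most 10 in all, crops included, and the job is handed in when it is done.

```bash
mkdir -p pics; ls; python3 - <<'E'
from workcell import r
import cv2,numpy as np
for c in("top","side"):
    im=r.get_image(c); cv2.imwrite(f"pics/{c}0.png",im[:,:,::-1])
    m=r.camera_model(c); print(c,{k:np.round(v,4).tolist() if not isinstance(v,str) else v for k,v in m.items()})
    for n in("case","outline","record_button_top","mallet_head","adapter_tall","adapter_short","hex_key"):
        print(n,[(round(d["score"],2),np.round(d["centre"],3).tolist()) for d in r.spot_in(n,c)])
print(r.current_clock())
E
```

```text
pics
top {'vertical_fov': 54.7622, 'cx': 322.0842, 'cy': 199.619, 'xyz': [0.5749, -0.0003, 1.1235], 'rotation': [0.0418, 0.0008, -1.5773]}
case [(0.96, [0.557, -0.009, 0.132]), (0.56, [0.692, -0.027, 0.125])]
outline [(0.64, [0.506, 0.097, -0.003])]
record_button_top [(0.72, [0.483, -0.227, 0.062]), (0.27, [0.556, -0.012, 0.13])]
mallet_head [(0.71, [0.576, -0.102, 0.035]), (0.23, [0.554, -0.008, 0.13])]
adapter_tall [(0.63, [0.556, -0.008, 0.132])]
adapter_short [(0.65, [0.444, -0.014, 0.039])]
hex_key [(0.53, [0.444, -0.018, 0.038])]
side {'vertical_fov': 46.7006, 'cx': 320.9704, 'cy': 199.8271, 'xyz': [0.5443, 0.6849, 0.8947], 'rotation': [0.6995, -0.008, -3.0386]}
case [(0.87, [0.693, -0.005, 0.094]), (0.75, [0.556, 0.008, 0.095]), (0.3, [0.446, -0.006, 0.026])]
outline [(0.78, [0.518, 0.117, 0.002])]
record_button_top [(0.67, [0.517, 0.118, -0.0]), (0.6, [0.53, -0.371, 0.064])]
mallet_head [(0.2, [0.552, 0.009, 0.088])]
adapter_tall [(0.8, [0.653, 0.092, 0.035])]
adapter_short [(0.5, [0.44, -0.004, 0.025])]
hex_key [(0.68, [0.556, 0.006, 0.09]), (0.58, [0.803, 0.08, 0.008])]
0.8
```

View pics/top0.png

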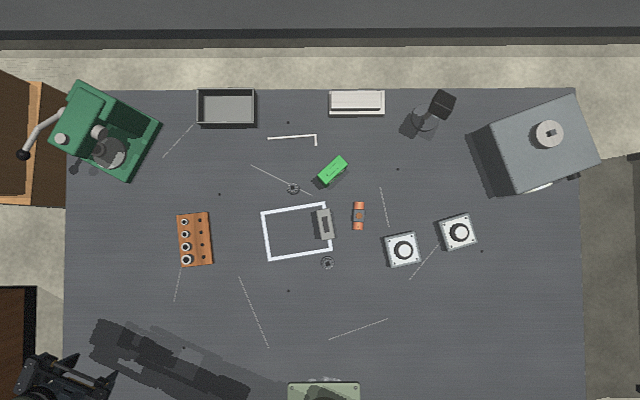

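View pics/side0.png

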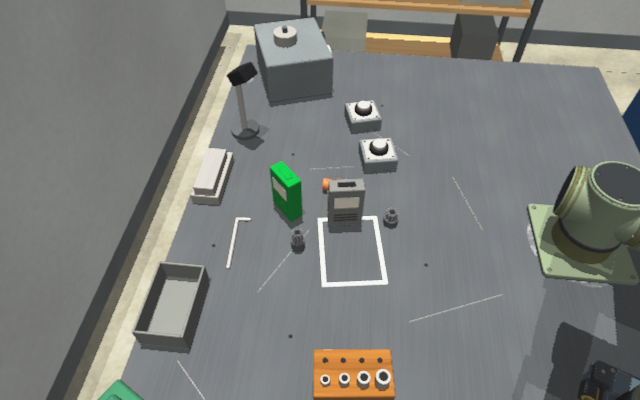

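The top image shows the case at (323,223), the outline at (297,232) on its +y side, and the mallet head at (358,216). The short adapter is at (327,263), the tall one at (293,188), and the green look-alike at (332,171). There are two record consoles, at (402,249) and (459,232). Image right is robot right (-y), so (459,232) is the one meant.

```bash
cat > h.py <<'E'
from workcell import r
import cv2,numpy as np
from scipy.spatial.transform import Rotation as Ro
def ray(c,uv,z):
    m=r.camera_model(c); f=200/np.tan(np.radians(m["vertical_fov"]/2))
    uv=np.atleast_2d(uv).astype(float)
    d=np.c_[(uv[:,0]-m["cx"])/f,-(uv[:,1]-m["cy"])/f,-np.ones(len(uv))]
    R=np.array(m["rotation"]); R=R if R.ndim==2 else Ro.from_euler("xyz",R).as_matrix()
    d=d@R.T; o=np.array(m["xyz"]); return o+d*((z-o[2])/d[:,2])[:,None]
def rect(mask,c,z):
    v,u=np.nonzero(mask); p=ray(c,np.c_[u,v],z)[:,:2]
    (cx,cy),(w,h),a=cv2.minAreaRect((p*1000).astype(np.float32))
    if w<h: w,h,a=h,w,a+90
    a=(a+90)%180-90   # direction of the long side, deg from world x
    return np.round([cx/1000,cy/1000,w/1000,h/1000,a],4)
E
python3 - <<'E'
from h import *
im=r.get_image("top"); hsv=cv2.cvtColor(im,cv2.COLOR_RGB2HSV)
white=(hsv[...,2]>190)&(hsv[...,1]<40); w2=np.zeros_like(white); w2[195:270,255:340]=white[195:270,255:340]
n,l,s,_=cv2.connectedComponentsWithStats(w2.astype(np.uint8)); k=1+s[1:,4].argmax(); print(s[k])
print("outline",rect(l==k,"top",0))
for n,z in(("case",.13),("mallet_head",.034),("adapter_short",.04),("adapter_tall",.058),("record_button_top",.05),("outline",0)):
    for d in r.masks_of(n,"top"):
        if d["pixels"].sum()>10:
            v,u=np.nonzero(d["pixels"]); print(n,round(d["score"],2),int(u.mean()),int(v.mean()),rect(d["pixels"],"top",z))
a=cv2.resize(im[180:280,240:340],(400,400),interpolation=cv2.INTER_CUBIC);b=cv2.resize(im[190:290,380:480],(400,400),interpolation=cv2.INTER_CUBIC)
cv2.imwrite("pics/crop.png",np.hstack([a,b])[:,:,::-1])
g=r.get_image("side")
for d in r.masks_of("record_button_top","side"):
    v,u=np.nonzero(d["pixels"]); print("side btn",round(d["score"],2),int(u.mean()),int(v.mean()),len(u))
cv2.imwrite("pics/crops.png",cv2.resize(g[85:185,300:420],(720,600),interpolation=cv2.INTER_CUBIC)[:,:,::-1])
E
```

```text
[260 201  73  60 616]
outline [ 5.32100e-01  7.66000e-02  1.90600e-01  1.44400e-01 -8.09323e+01]
case 0.81 325 223 [ 5.54800e-01 -8.40000e-03  7.79000e-02  3.48000e-02  1.08923e+01]
case 0.68 332 170 [ 6.90900e-01 -2.66000e-02  8.62000e-02  4.02000e-02 -4.53269e+01]
mallet_head 0.87 358 215 [ 0.5764 -0.1021  0.0789  0.0366 -0.5597]
adapter_short 0.49 327 261 [ 4.45900e-01 -1.37000e-02  3.07000e-02  2.77000e-02  8.96306e+01]
adapter_tall 0.57 293 187 [6.5350e-01 7.9100e-02 3.0400e-02 2.4900e-02 8.9623e+01]
record_button_top 0.67 404 249 [ 4.79400e-01 -2.26200e-01  3.50000e-02  3.33000e-02  4.44715e+01]
record_button_top 0.51 460 231 [ 5.2880e-01 -3.8420e-01  3.3300e-02  3.0400e-02  8.9628e+01]
outline 0.85 291 232 [ 5.32100e-01  7.50000e-02  1.90200e-01  1.44800e-01 -8.09069e+01]
side btn 0.62 362 105 102
side btn 0.43 378 143 120
```

View pics/crop.png

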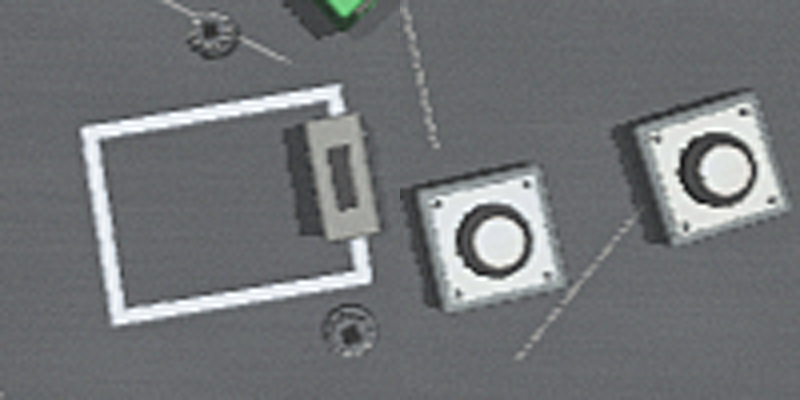

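View pics/crops.png

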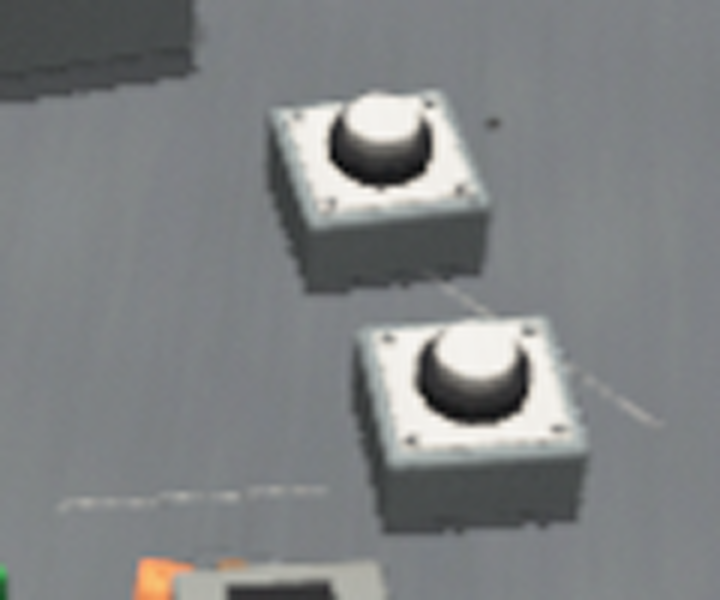

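The crops confirm two consoles of the same shape. The one at top (461,232), side (362,105), sits at y≈-0.38 against y≈-0.23 for the other, so it is farther to the robot's right and is the target. The case stands 0.088 m from the outline centre and leans toward none of the neighbours, which matches the description. I'll topple it now.

```bash
python3 - <<'E'
from h import *
c=np.array([.5548,-.0084]); d=np.array([-np.sin(.185),np.cos(.185)])
P=lambda s,z:[*(c+s*d),z]
print(np.round(r.current_eef_rot(),3))
o=None
for yaw in (np.pi/2+.185,-np.pi/2+.185,.185,np.pi+.185):   # first choices: tool x along the push
    q=r.inverse_kinematics(P(-.055,.24),[np.pi,0,yaw])
    if q is not None:
        print(yaw,np.round(q,2))
        if abs(q[5])<2.3 and o is None: o=[np.pi,0,yaw]
r.grip(0.0)
r.goto(P(-.055,.24),o); r.move_l(P(-.055,.108))
print(r.move_l(P(-.030,.108),rate=.04,stop_force=5), r.current_force(), r.current_tool_pos())
r.move_l(P(.012,.108),rate=.04)
r.hold(.3); r.move_l(P(-.03,.14)); r.move_l(P(-.05,.22),rate=.25); r.hold(.3)
im=r.get_image("top"); cv2.imwrite("pics/top1.png",cv2.resize(im[160:300,230:490],(780,420),interpolation=cv2.INTER_CUBIC)[:,:,::-1])
for x in r.masks_of("case","top"): print(x["score"],rect(x["pixels"],"top",.036))
im=r.get_image("side"); cv2.imwrite("pics/side1.png",im[:,:,::-1])
print(r.current_clock())
E
```

```text
[ 3.142 -0.     2.739]
1.7557963267948966 [-0.13  0.29  1.54  0.    1.31 -0.32]
0.185 [-0.13  0.29  1.54 -0.    1.31  1.26]
3.326592653589793 [-0.13  0.29  1.54  0.    1.31 -1.89]
False [ 0.23136421  0.07928246 -0.10444362] [ 0.56032214 -0.03789474  0.10796762]
0.85 [ 7.02000e-01 -2.76000e-02  9.62000e-02  5.01000e-02 -4.55985e+01]
0.66 [ 5.39500e-01  7.96000e-02  1.30500e-01  8.05000e-02 -8.00999e+01]
9.7833
```

View pics/side1.png

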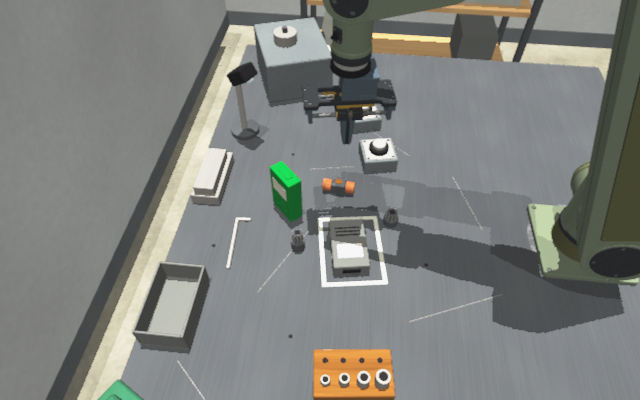

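The side view shows the case lying flat inside the tape, at about (350,247). The top mask gives (0.540,0.080), 130×80 mm and within 1° of the outline, so all the margins are over 20 mm. The mallet and adapters haven't moved. Next is the button.

```bash
python3 - <<'E'
from h import *
from scipy.optimize import minimize_scalar
f=lambda z:(ray("top",[461.3,232],z)[0],ray("side",[363.8,105.3],z)[0])
s=minimize_scalar(lambda z:np.linalg.norm(np.subtract(*f(z))),bounds=(.03,.1),method="bounded")
a,b=f(s.x); z62=f(.062); print(s.x,s.fun,a,b,z62)
p=.5*(z62[0]+z62[1])[:2]
assert np.hypot(*(p-[.529,-.38]))<.015
o=r.current_eef_rot()
r.goto([*p,.20],o); r.move_l([*p,.095])
hit=r.move_l([*p,.040],rate=.02,stop_force=10)
print(p,hit,r.current_tool_pos(),r.current_force())
r.hold(.15); print(r.current_tool_pos(),r.current_force())
im=r.get_image("side"); cv2.imwrite("pics/press.png",cv2.resize(im[60:190,280:450],(680,520))[:,:,::-1])
r.move_l([*p,.2]); r.hold(.3)
r.get_image("top")
for x in r.masks_of("case","top"): print(x["score"],rect(x["pixels"],"top",.036))
print(r.current_clock(),r.current_force())
E
```

```text
0.05569487972826814 0.002899067862777688 [ 0.52764282 -0.38299233  0.05569488] [ 0.52474452 -0.38305892  0.05569488] (array([ 0.52792163, -0.38073251,  0.062     ]), array([ 0.52489171, -0.37503321,  0.062     ]))
[ 0.52640667 -0.37788286] True [ 0.52642111 -0.37789567  0.05746613] [0.08467034 0.95962085 3.67700261]
[ 0.52641592 -0.37788881  0.05731479] [-0.1873937  -0.14406885  6.27169968]
0.85 [ 7.01900e-01 -2.91000e-02  9.43000e-02  4.41000e-02 -4.53267e+01]
0.63 [  0.5404   0.08     0.1296   0.0821 -79.5207]
0.17 [ 5.26800e-01 -3.89200e-01  3.39000e-02  3.36000e-02  8.96265e+01]
15.3417 [-0.08381624  0.58771738 -0.13657577]
```

View pics/press.png

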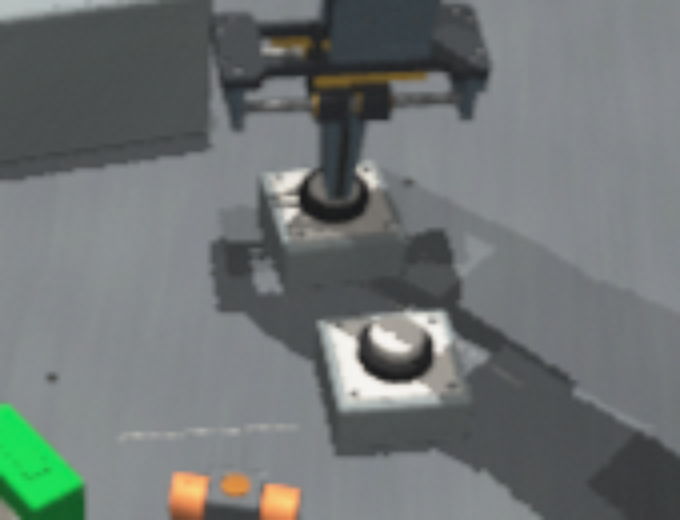

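A held force of 6.3 N is above the 5 N needed for full travel, which suggests the button bottomed out. The stop threshold did trip on a transient, though, so I'll press once more, firmer and better centred, and log the travel.

```bash
python3 - <<'E'
from h import *
p=[.5265,-.381]
r.move_l([*p,.075])
for k in range(30):
    z=.067-.001*k
    r.move_l([*p,z],rate=.02); r.hold(.05)
    F=r.current_force()[2]; print(round(z,3),round(r.current_tool_pos()[2],4),round(F,1))
    if F>14: break
r.hold(.1)
r.move_l([*p,.2]); r.hold(.5)
im=r.get_image("side"); cv2.imwrite("pics/end.png",im[:,:,::-1])
print(r.current_clock())
E
```

```text
0.067 0.0671 -0.0
0.066 0.066 0.3
0.065 0.0649 0.0
0.064 0.064 0.5
0.063 0.0632 1.6
0.062 0.0622 2.0
0.061 0.0611 2.8
0.06 0.0601 2.9
0.059 0.0592 3.7
0.058 0.0581 4.0
0.057 0.0573 5.2
0.056 0.0572 9.3
0.055 0.0572 14.5
22.2917
```

View pics/end.png

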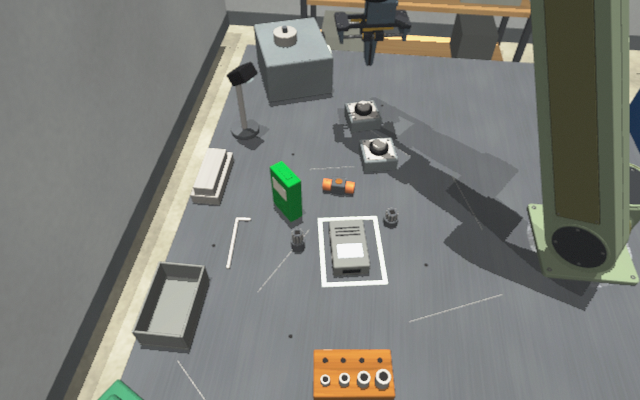

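The log shows the spring rising to 5 N over about 6 mm, then a hard stop at z=0.0572. The side view shows the case flat inside the tape at (350,247), the button up, and the arm clear.

```bash
python3 -c "
from workcell import r
print(r.hand_in())"
```

```text
the job is handed in; nothing more can be done
None
```

I toppled the case so it lies flat inside the tape outline, then pressed the right-hand record button fully down and released it; the job is handed in, though it returned no verdict.

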